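Index the sweets turntable by one notch

ROBOT

A 6-joint arm with a two-finger parallel gripper is mounted at the origin on a cart in front of the work surface, level with it; the furniture and walls round the work are solid. World frame = base frame: x ahead of the robot, y to its left, z up, the work surface at z = 0. Lengths are in mm, angles in rad, forces in N, time in s.
With the tool pointing down it reaches from about 375 to 975 mm from the base axis. Payload 3.8 kg.
Tool frame: the origin (TCP) lies midway between the tips of the shut fingers; the grasp point (between the pads) lies 19 mm behind it; z points along the fingers, y is the direction in which the jaws open and shut (so a half turn about z gives the same grasp; the last joint's range is limited). The gripper opens to 88 mm and grips with 3 to 60 N. Pads are 18 mm wide; open, the fingers measure 123 mm over their backs; the gripper's body (75 mm by 187 mm) begins 45 mm behind the grasp point.
Start: joints at [1.184, 0.264, 1.604, -0, 1.274, -0.037], TCP at [231.327, 634.118, 238.706] pointing down, gripper open.
Joint ranges: [-2.63, 2.63], [-0.94, 2.18], [0.31, 2.57], [-1.31, 4.45], [0, 2.66], [-2.55, 2.55]. Speed limits (rad/s): [2.57, 2.57, 3.14, 3.14, 3.14, 3.14].

INTERFACE

Orientations are given as a rotation vector (axis times angle).
In Python, from plant import ctrl, vision, order gives the robot as it stands. The module is installed in compiled form; this text tells all that it offers.
- The arm moves only by the tool apply_moves, never from a script. Its argument "rows" is text: rows parted by semicolons, each of 5 numbers parted by spaces: the shift along the world's x, y, z in mm, then the turn about the world's z in rad, then the gripper command: -1 is shut, 1 is fully open, values between are in proportion. A call has 1 to 5 rows; each row shifts and turns the commanded pose from where the row before left it; what a row does not reach is not made up. A row lasts 1/10 s, in which the tool goes at most 50 mm and 8.59 degrees, less where a joint would pass 70% of its speed; a pose out of reach is approached as far as the arm can. A call is refused whole if a number of a shift passes 50 or a number of a turn 0.15, either way. A call with a gripper value outside its range is refused whole. The fingers move at their own pace and stop on an object; "grip_force" is the grip in N (left out, the last holds). Time passes only in rows, so rows that do not move let the fingers close. It gives the time, the measured TCP pose, the force and the opening at its end, in the units of the state.
- ctrl.get_state(): the state, without advancing time (a new reading comes with each control period).
- vision.capture(name): name is "scene" or "top" or "wrist"; returns (picture, depth): 384x512x3 uint8, red, green, blue; 384x512 float32, mm along the optical axis (not along the pixel's ray), 0 where there is no reading.
- vision.camera_info(name): a dict with "fx", "fy", "cx", "cy" (pixels), "position" and "orientation" of the camera in the world; the wrist camera has in their place "tool_from_camera" (4x4, takes a point from camera to tool coordinates, whose origin is the TCP and whose axes are the flange's). Camera axes: x right, y down, z forward; pixel columns grow to the right and rows downward; lengths in mm; the calibration is good to about 2 mm. The wrist camera is an equidistant fisheye: a pixel r from the principal point sees the ray r / f radians off the axis. A picture is of the moment at which its call begins: read the wrist's pose just before it. camera_info takes no time and is no camera call.
- order.job_done(): hands the job in, once; it reports no verdict.
Trained networks look in the newest picture that a camera, given by its name, has taken for a name from the list of things; names that differ only in an ending like _2 or _b are one class to them, and where a whole thing is asked for, a point or a joint stands for the part that bears it (a point fixed in the world has none). Each returns a list of dicts, best first, with "score" (0 to 1); they miss things now and then, are a little off and sometimes report something else, mostly with a low value. They report only what shows in the picture. A call takes as long as a camera call. They do not tell look-alikes from the thing itself.
- vision.cut_out(name, camera): "pixels" (384x512 bool, what is visible of it) and "bbox" ([centre column, centre row, width, height] in pixels, round what is visible of it).
- vision.place_of(name, camera): "point" ([column, row] in pixels: a listed point, or the origin of a listed thing).
The state is a dict: "t": time; "joints": joint angles; "joint_vel": joint speeds; "joint_torque": joint torques, N m; "tcp_pos": TCP position; "orientation": TCP orientation; "ft_force": force on the tool from outside, world axes, zero at the start; "torque": the same for the moment, N m; "grip_width": finger opening in mm.
Only numpy, scipy, OpenCV 4.12 (cv2) and the standard library are available. Lean on these libraries where they do the work, as an engineer would, in place of code of your own. Each camera call takes 0.05 s, during which the arm holds its last target.

TASK

The mould of green sweets and the mould of brown sweets sit in the two seats of the indexing turntable, one on each side of the yellow post. Pull the red spring ring up out of its notch, swing the table round to the next notch so that the green sweets come to stand in front of the yellow post, and release the ring so that it springs fully down. Both moulds must stay level in their seats.

Things in the scene. Friction and masses are not known exactly. Their poses are not given: they have to be found in the camera images.
- ring_grip (a point): Centre of the knurled red ring, a round upright knob 30 mm in diameter, 26 mm tall, on the turntable's front arm (opposite the yellow post). Down, its centre is 73 mm above the worktop, the arm's top 44 mm. Grip it from above in any yaw: it swivels freely, so the gripper need not turn with the table. It runs on a circle of 140 mm radius about pivot.
- index_ring (a joint): Lift of the red ring, m: 0 = down in a notch, 0.020 = stop. A spring presses it down with 4 N (8 N at the stop). Its 14 mm round-nosed pin leaves the notch at 0.010: lift about 0.015 to free the table. Three notches: the middle one (start) and one 45 degrees to each side. Released within 5 mm of a notch the pin slips in by itself; between notches it rests on top at 0.010.
- pivot (a point): Upright turning axis of the table, a point 73 mm above the worktop. Its x axis points to the yellow post, z up; the ring starts on the -x side. The table turns with little friction, at most 51 degrees each way. The round grey base below, 324 mm across, is fixed.
- mark (a point): Point in front of the yellow post (a 14 mm rod, 107 mm tall with a ball on top, fixed to the base 182 mm from the pivot), 105 mm from the pivot and 48 mm above the worktop: the place that the mould of green sweets must reach.
- green_mould: Black plastic mould with four green sweets, 80 x 80 x 18 mm, loose in a seat with a 5 mm lip on the turntable, 105 mm from the pivot. Origin: centre of its underside, 44 mm above the worktop; z up. It starts 45 degrees to the left or to the right of the yellow post as seen from the pivot.
- brown_mould: The same mould with four brown sweets, in the other seat, 90 degrees round the pivot from the green one.
There are look-alikes about, which are no part of the job. What is shaped like the green_mould but turquoise is not meant.

How it is judged (in metres and radians):
On the way:
1. the red ring is pulled up out of its notch (value of joint index_ring above 0.0105 m), for 0.1 s.
At the end, for the whole second after the job is handed in: Green mould within 15 mm of the mark before the yellow post, red ring down in that notch (within 3 mm), brown mould carried aside (over 130 mm from the mark, within 120 mm of the pivot), both moulds in their seats (undersides 38 to 49 mm high), within 10 degrees of level, table at rest (horizontal distance between green_mould and mark below 0.015 m and horizontal distance between brown_mould and mark above 0.13 m and horizontal distance between brown_mould and pivot below 0.12 m and value of joint index_ring below 0.003 m and height (world z) of green_mould between 0.038 and 0.049 m and height (world z) of brown_mould between 0.038 and 0.049 m and angle between each of green_mould, brown_mould's own z axis and vertical below 0.17 rad and linear speed of green_mould below 0.02 m/s); the robot touches nothing.
It also fails if it takes over 32 s, if anything falls off the work surface, if the arm or the gripper's body presses on something with over 40 N, if the wrist force passes 120 N, or if a joint passes its speed limit or range.

## Working session

There is one attempt and no reset: what is moved stays moved. The work goes in short steps, Python scripts to look and compute and a tool call to move; the robot and the scene stay as the last step left them, time stands still between calls to the robot, and variables do not carry over. Pictures are saved under pics/ and viewed, and the job is handed in when it is done.

Besides the shell and the picture viewer there is one more tool, called as name(argument=value, ...) on one line, values as JSON. apply_moves: Moves the arm, as the interface text tells. Its arguments: {"type":"object","properties":{"rows":{"type":"string"},"grip_force":{"type":"number"}},"required":["rows"]}

```bash
mkdir -p pics; cat > h.py <<'E'
import numpy as np, cv2
from scipy.spatial.transform import Rotation as R
from plant import ctrl, vision, order
def px2w(cam,u,v,z=None,d=None):
    i=vision.camera_info(cam); o=np.array(i["orientation"],float)
    M=o if o.shape==(3,3) else R.from_rotvec(o).as_matrix()
    p=np.array(i["position"],float)
    ray=M@np.array([(u-i["cx"])/i["fx"],(v-i["cy"])/i["fy"],1.])
    s=d if d is not None else (z-p[2])/ray[2]
    return p+ray*s
E
python3 - <<'E'
from h import *
for c in("scene","top"):
    i=vision.camera_info(c);print(c,i)
    p,d=vision.capture(c);cv2.imwrite(f"pics/{c}0.png",cv2.cvtColor(p,cv2.COLOR_RGB2BGR));np.save(c+"d.npy",d)
    for n,z in(("ring_grip",73),("pivot",73),("mark",48),("green_mould",44),("brown_mould",44)):
        for r in vision.place_of(n,c)[:3]:
            u,v=r["point"];print(c,n,round(r["score"],2),np.round([u,v]),np.round(px2w(c,u,v,z=z)))
print(ctrl.get_state())
E
```

```text
scene {'fx': 444.9358400520177, 'fy': 444.9358400520177, 'cx': 261.3956935657005, 'cy': 191.07445615648908, 'position': array([ 103.20720238, -424.390153  ,  622.98605622]), 'orientation': array([-2.0507001 ,  0.78715866, -0.38916429])}
scene ring_grip 0.54 [235. 227.] [506. 128.  73.]
scene mark 0.78 [328. 193.] [758. 106.  48.]
scene green_mould 0.79 [178. 192.] [512. 349.  44.]
scene green_mould 0.72 [340. 217.] [713.  33.  44.]
scene green_mould 0.61 [247. 163.] [712. 340.  44.]
scene brown_mould 0.69 [289. 186.] [715. 191.  44.]
top {'fx': 445.7129170492161, 'fy': 445.7129170492161, 'cx': 259.0254175158473, 'cy': 190.54569174144257, 'position': array([507.64051112, 217.87646409, 991.37485489]), 'orientation': array([-2.16076073,  2.15643368, -0.19482389])}
top ring_grip 0.5 [297. 262.] [498. 112.  73.]
top pivot 0.92 [300. 194.] [638. 102.  73.]
top mark 0.94 [298. 149.] [741. 102.  48.]
top green_mould 0.76 [327. 164.] [709.  40.  44.]
top green_mould 0.67 [170. 147.] [744. 381.  44.]
top green_mould 0.59 [158. 244.] [535. 401.  44.]
top brown_mould 0.8 [262. 160.] [716. 182.  44.]
{'t': 0.6, 'joints': array([ 1.18407145e+00,  2.63851994e-01,  1.60401436e+00, -1.96002439e-06,
        1.27368799e+00, -3.68650954e-02]), 'joint_vel': array([-0.00024896, -0.00051254,  0.00085689, -0.00193842, -0.0004831 ,
        0.00125095]), 'joint_torque': array([-4.56975304e-04, -5.01652694e+01, -3.57004881e+01,  7.28328223e-02,
        1.86316401e-02, -1.03049234e-05]), 'tcp_pos': array([231.34439671, 634.10910097, 238.7303347 ]), 'orientation': array([5.46757340e-01, 3.09363842e+00, 5.82237371e-05]), 'ft_force': array([ 0.13137129,  0.40421631, -0.70723217]), 'torque': array([ 0.01917634,  0.04563868, -0.02287605]), 'grip_width': 88.16895527062168}
```

View pics/scene0.png

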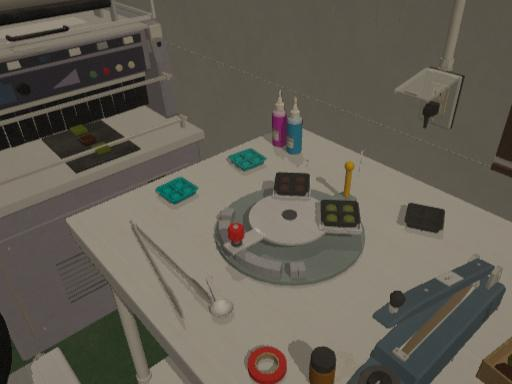

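View pics/top0.png

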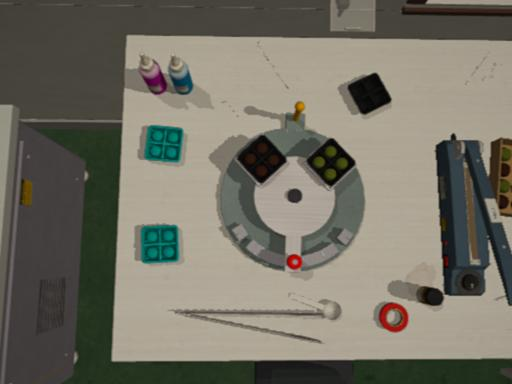

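The green mould (top view 331,162) is to the right (-y) of the post, and brown (262,158) to the left. The ring is at (294,262) and the black hub at (294,196). So the table must turn counter-clockwise and the ring moves toward +x, -y. The network's pivot looks a few pixels off, so I'll refine it.

```bash
python3 - <<'E'
from h import *
for c in("top","scene"):
    p=cv2.imread(f"pics/{c}0.png");d=np.load(c+"d.npy")
    hsv=cv2.cvtColor(p,cv2.COLOR_BGR2HSV)
    m=(((hsv[...,0]<8)|(hsv[...,0]>172))&(hsv[...,1]>150)&(hsv[...,2]>90)).astype(np.uint8)
    n,l,s,ce=cv2.connectedComponentsWithStats(m)
    for k in range(1,n):
        if s[k,4]>40:
            vv,uu=np.nonzero(l==k); P=np.array([px2w(c,u,v,d=d[v,u]) for u,v in zip(uu,vv) if d[v,u]>0])
            t=P[(P[:,2]>np.percentile(P[:,2],50))]
            print(c,s[k],ce[k],"zmax",np.percentile(P[:,2],[5,50,95]),"ext",np.percentile(P,[3,97],axis=0)[:,:2].round(), "mid",np.percentile(P,[3,97],axis=0).mean(0).round(1), "at86",px2w(c,*ce[k],z=86).round(1))
p=cv2.imread("pics/top0.png");d=np.load("topd.npy")
g=cv2.cvtColor(p,cv2.COLOR_BGR2GRAY)[180:212,280:310]
m=(g<70).astype(np.uint8);M=cv2.moments(m,True);u=M['m10']/M['m00']+280;v=M['m01']/M['m00']+180
print("hub",u,v,M['m00'],d[int(v),int(u)],px2w("top",u,v,d=d[int(v),int(u)]))
# base rim fit: points with z 5..40 
H=np.array([[px2w("top",u,v,d=d[v,u]) for u in range(210,375)] for v in range(115,280)])
z=H[...,2];print("z hist",np.histogram(z,bins=[-5,5,10,15,20,25,30,35,40,45,50,60,70,90,120]))
np.save("H.npy",H)
cv2.imwrite("pics/crop.png",cv2.resize(p[90:290,200:390],None,fx=3,fy=3,interpolation=cv2.INTER_CUBIC))
E
```

```text
top [287 255  15  14 146] [294.08219178 261.46575342] zmax [80.92379654 85.4764429  88.54586636] ext [[486. 105.]
 [512. 131.]] mid [499.2 118.   80.5] at86 [499.2 118.7  86. ]
top [380 303  28  29 381] [393.33070866 317.00787402] zmax [ 8.84190258 11.82892024 14.85041588] ext [[ 353. -130.]
 [ 408.  -76.]] mid [ 380.5 -102.7   11.8] at86 [390.  -78.1  86. ]
scene [228 223  16  19 232] [235.49137931 232.625     ] zmax [64.78294486 80.06142604 85.84205962] ext [[483. 100.]
 [509. 126.]] mid [496.  113.2  74.4] at86 [487.3 101.7  86. ]
scene [248 347  38  37 732] [266.79098361 366.41120219] zmax [ 5.49261304 10.88178186 12.61876992] ext [[ 350. -135.]
 [ 405.  -79.]] mid [ 377.4 -107.     8.6] at86 [ 341.4 -148.9   86. ]
hub 294.09722222222223 195.24305555555554 144.0 953.8777 [638.87782587 112.9369553   49.36538915]Traceback (most recent call last):
  File "<stdin>", line 17, in <module>
  File "h.py", line 5, in px2w
    i=vision.camera_info(cam); o=np.array(i["orientation"],float)
ValueError: time passes only in moves, steps and waits
```

apply_moves(rows="22 -43 0 0 1;22 -43 0 0 1;22 -43 0 0 1;22 -43 0 0 1;22 -43 0 0 1", grip_force=40)

```text
t: 1.1
tcp_pos: [341.8, 417.5, 238.9]
orientation: [0.546, 3.093, 0.001]
ft_force: [1.0, -0.5, 0.1]
grip_width: 87.7
```

apply_moves(rows="22 -43 0 0 1;22 -43 0 0 1;22 -43 0 0 1;22 -43 0 0 1;22 -43 0 0 1")

```text
t: 1.6
tcp_pos: [452.0, 202.3, 239.2]
orientation: [0.546, 3.093, 0.001]
ft_force: [0.7, -0.3, 0.7]
grip_width: 88.5
```

apply_moves(rows="22 -43 -20 0 1;22 -43 -20 0 1;0 0 -30 0 1;0 0 0 0 1;0 0 0 0 1")

```text
t: 2.1
tcp_pos: [492.8, 121.9, 170.3]
orientation: [-0.547, -3.092, 0.001]
ft_force: [-0.1, 1.4, 0.4]
grip_width: 88.2
```

```bash
python3 - <<'E'
from h import *
s=ctrl.get_state()
i=vision.camera_info("wrist")
p,d=vision.capture("wrist")
cv2.imwrite("pics/w1.png",cv2.cvtColor(p,cv2.COLOR_RGB2BGR))
hsv=cv2.cvtColor(p,cv2.COLOR_RGB2HSV)
m=(((hsv[...,0]<8)|(hsv[...,0]>172))&(hsv[...,1]>150)&(hsv[...,2]>70)).astype(np.uint8)
n,l,st,ce=cv2.connectedComponentsWithStats(m)
T=np.array(i["tool_from_camera"]);M=R.from_rotvec(s["orientation"]).as_matrix()
print(s["tcp_pos"],i["fx"])
def w(u,v,dd=None,z=None):
    x=np.array([(u-i["cx"])/i["fx"],(v-i["cy"])/i["fy"]]);r=np.hypot(*x)
    ray=np.array([*(x/r*np.sin(r)),np.cos(r)]) 
    o=s["tcp_pos"]+M@T[:3,3]; q=M@T[:3,:3]@ray
    return o+q*(dd/ray[2] if dd else (z-o[2])/q[2])
for k in range(1,n):
    if st[k,4]>60:
        vv,uu=np.nonzero(l==k);P=np.array([w(u,v,d[v,u]) for u,v in zip(uu,vv) if d[v,u]>0])
        t=P[P[:,2]>83]
        if len(P): print(st[k],ce[k].round(),np.percentile(P,[3,97],axis=0).round(1).tolist(), len(t), t.size and np.percentile(t,[3,97],axis=0).mean(0))
for nme,z in(("ring_grip",73),("pivot",73)):
  for r in vision.place_of(nme,"wrist")[:3]:print(nme,r["score"],r["point"],w(*r["point"],z=z))
E
```

```text
[492.8165997  121.86844313 170.28131544] 297.3186396354542
[ 30 136  39  47 846] [ 50. 158.] [[355.0, -130.2, 6.8], [408.0, -75.0, 14.6]] 0 0
[229 190  35  36 747] [246. 209.] [[486.3, 104.5, 80.8], [511.7, 129.7, 88.3]] 708 [499.28177825 117.04995937  86.30799485]
ring_grip 0.56 [246.9, 206.9] [501.62632176 116.62693346  73.        ]
pivot 0.7 [286.8, 320.2] [639.50696435 111.64162823  73.        ]
```

View pics/w1.png

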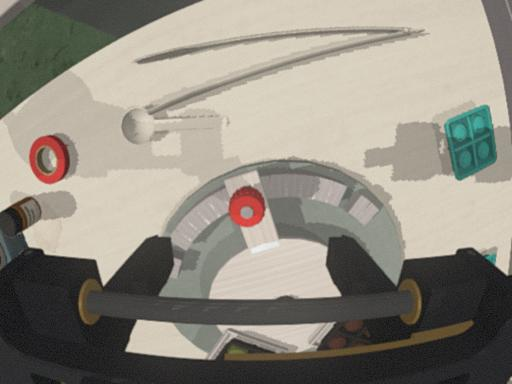

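The wrist view shows the ring at (246,209), which is (499,117), between the open fingers. Hub and ring agree with the top view. I'll centre over it and go down.

apply_moves(rows="6.5 -5 -35 0 1;0 0 -35 0 1;0 0 -30 0 1;0 0 -13 0 1;0 0 0 0 1")

```text
t: 2.75
tcp_pos: [498.7, 117.4, 56.5]
orientation: [-0.544, -3.092, 0.001]
ft_force: [0.8, -0.2, 0.4]
grip_width: 88.2
```

apply_moves(rows="0 0 0 0 -1;0 0 0 0 -1;0 0 0 0 -1;0 0 0 0 -1;0 0 0 0 -1", grip_force=40)

```text
t: 3.25
tcp_pos: [500.4, 116.9, 58.1]
orientation: [0.547, 3.093, 0.001]
ft_force: [-0.5, 0.0, -0.2]
grip_width: 50.4
```

apply_moves(rows="0 0 0 0 -1;0 0 0 0 -1;0 0 0 0 -1")

```text
t: 3.55
tcp_pos: [499.8, 116.8, 57.4]
orientation: [-0.547, -3.093, 0.0]
ft_force: [-0.1, -0.2, 0.8]
grip_width: 28.8
```

apply_moves(rows="0 0 0 0 -1;0 0 5 0 -1;0 0 5 0 -1;0 0 5 0 -1;0 0 0 0 -1")

```text
t: 4.05
tcp_pos: [499.7, 116.8, 72.6]
orientation: [-0.547, -3.093, 0.0]
ft_force: [1.9, -0.3, -6.8]
grip_width: 28.8
```

The ring is lifted 15 mm and the force of -6.8 N matches the spring. Now I'll swing it along the arc.

apply_moves(rows="0 -6 0 0 -1;0.1 -6.2 0 0 -1;0.5 -6.1 0 0 -1;0.7 -6.1 0 0 -1;2.2 -12 0 0 -1")

```text
t: 4.55
tcp_pos: [503.1, 80.1, 72.2]
orientation: [-0.546, -3.093, -0.0]
ft_force: [2.0, 1.6, -7.3]
grip_width: 29.2
```

apply_moves(rows="3.3 -11.8 0 0 -1;4.2 -11.4 0 0 -1;5.3 -11 0 0 -1;6.2 -10.5 0 0 -1;3.5 -5.1 0 0 -1")

```text
t: 5.05
tcp_pos: [526.0, 29.2, 72.2]
orientation: [-0.548, -3.092, 0.001]
ft_force: [0.3, 1.3, -7.6]
grip_width: 28.8
```

apply_moves(rows="3.6 -4.9 0 0 -1;3.9 -4.7 0 0 -1;4 -4.6 0 0 -1;0 0 0 0 -1;0 0 0 0 -1")

```text
t: 5.55
tcp_pos: [536.9, 16.1, 72.2]
orientation: [-0.546, -3.093, 0.001]
ft_force: [-2.6, -2.7, -7.4]
grip_width: 28.4
```

apply_moves(rows="0 0 -5 0 -1;0 0 -5 0 -1;0 0 -5 0 -1;0 0 0 0 -1;0 0 0 0 -1")

```text
t: 6.05
tcp_pos: [536.9, 16.1, 57.5]
orientation: [-0.546, -3.093, 0.002]
ft_force: [-5.0, -4.8, -3.6]
grip_width: 28.7
```

apply_moves(rows="0 0 0 0 1;0 0 0 0 1;0 0 0 0 1;0 0 0 0 1;0 0 0 0 1")

```text
t: 6.55
tcp_pos: [538.2, 16.7, 58.0]
orientation: [0.546, 3.092, 0.001]
ft_force: [-0.1, 0.4, -0.5]
grip_width: 66.5
```

apply_moves(rows="0 0 0 0 1;0 0 0 0 1;0 0 10 0 1;0 0 30 0 1;0 0 40 0 1")

```text
t: 7.05
tcp_pos: [535.4, 16.5, 136.6]
orientation: [-0.546, -3.089, 0.001]
ft_force: [0.1, 0.3, -0.1]
grip_width: 88.0
```

apply_moves(rows="0 0 30 0 1;-40 0 20 0 1;-40 0 0 0 1;0 0 0 0 1;0 0 0 0 1")

```text
t: 7.55
tcp_pos: [457.2, 16.5, 188.2]
orientation: [0.546, 3.092, 0.001]
ft_force: [-0.0, 0.4, 0.4]
grip_width: 88.0
```

```bash
python3 - <<'E'
from h import *
s=ctrl.get_state();print(s["t"],s["tcp_pos"],s["grip_width"])
for c in("scene","top"):
    p,d=vision.capture(c);b=cv2.cvtColor(p,cv2.COLOR_RGB2BGR);cv2.imwrite(f"pics/{c}1.png",b)
    for n in("green_mould","brown_mould","mark"):
        for r in vision.place_of(n,c)[:3]:
            u,v=r["point"];print(c,n,round(r["score"],2),np.round([u,v]),np.round(px2w(c,u,v,z=44)))
    hsv=cv2.cvtColor(p,cv2.COLOR_RGB2HSV)
    m=(((hsv[...,0]<8)|(hsv[...,0]>172))&(hsv[...,1]>150)&(hsv[...,2]>90)).astype(np.uint8)
    n,l,st,ce=cv2.connectedComponentsWithStats(m)
    for k in range(1,n):
        if st[k,4]>60:
            i=vision.camera_info(c);M=R.from_rotvec(i["orientation"]).as_matrix()
            vv,uu=np.nonzero((l==k)&(d>0));dd=d[vv,uu]
            P=i["position"]+(M@np.array([(uu-i["cx"])/i["fx"]*dd,(vv-i["cy"])/i["fy"]*dd,dd])).T
            print(c,st[k],np.percentile(P,[5,50,95],axis=0).round(1).tolist())
E
```

```text
7.55 [457.23926052  16.48817876 188.23470123] 88.0453722027455
scene green_mould 0.65 [323. 198.] [739. 105.  44.]
scene mark 0.95 [326. 191.] [763. 117.  44.]
scene [278 240  16  19 243] [[519.7, 0.1, 64.4], [527.7, 8.3, 81.0], [543.7, 23.5, 85.8]]
scene [248 347  38  37 733] [[350.6, -134.4, 5.7], [372.4, -112.9, 11.0], [403.5, -79.8, 12.7]]
top green_mould 0.93 [166. 145.] [749. 389.  44.]
top green_mould 0.76 [159. 246.] [530. 398.  44.]
top green_mould 0.74 [294. 152.] [735. 112.  44.]
top brown_mould 0.63 [243. 194.] [641. 222.  44.]
top [335 237  16  14 151] [[524.1, 6.0, 76.6], [534.5, 20.0, 85.4], [547.5, 30.6, 88.2]]
```

View pics/scene1.png

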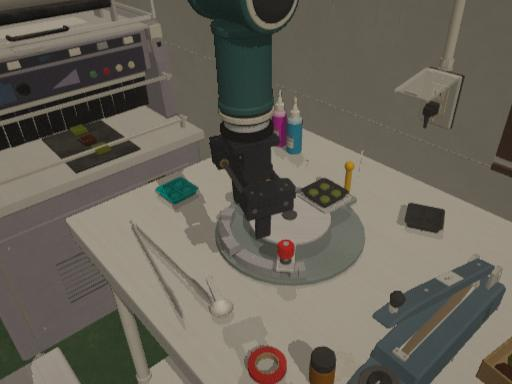

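View pics/top1.png

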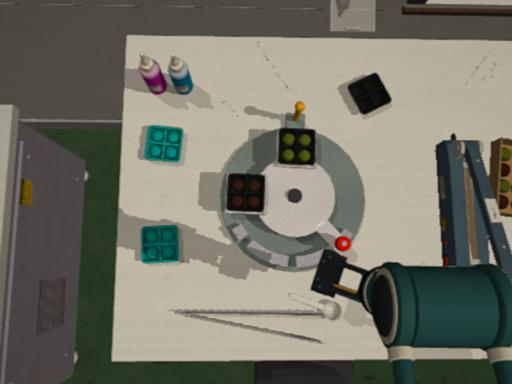

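The green mould now stands in front of the yellow post (top view 297,147) and brown is at the side (246,193). The ring is at (343,243), with its top at 86–88 mm, the same as when it started down. The gripper is clear, so I'm handing in.

```bash
python3 -c "
from h import *
print(order.job_done())"
```

```text
the job is handed in; nothing more can be done
None
```

The table is one notch round, with the green sweets in front of the yellow post and the red ring back down. I handed the job in at about 8 s; no verdict is reported.

I gripped the ring from above and lifted it 15 mm, where the pull of about 7 N matched the spring. I then swung it 45° counter-clockwise along its 140 mm arc, lowered it, released it and backed away.

**Last checks:**
- **Ring:** its top measured 86–88 mm, the same as at the start, so it is fully down. There was a sideways force of about 7 N just before release, and it went when the fingers opened.
- **Green mould:** it showed at about (735–739, 105–112) mm. I worked out the mark at about (744, 108) mm, so it is within about 10 mm by the networks' rough figures.
- **Brown mould:** it was about 110 mm from the pivot and well away from the mark. Only the top camera saw it, because the arm hid it from the scene camera.
- **Level:** both moulds looked level in their seats, but I judged that by eye and did not measure the tilt.
- **Clearance:** the gripper was clear and the force readings were near zero.

**Disagreement:** the scene camera's network put the mark about 20 mm off, at (763, 117) mm. I relied on the position worked out from the pivot, ring and moulds, and the top camera's first estimate of (741, 102) mm was close to it.

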